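# Set the code on the blue reagent chest

### The job

Two reagent chests with thumbwheel locks stand on the lab bench. Set the blue chest to code 4-2: roll its left wheel (orange tab) until the field with four dots faces straight up at the index post, and its right wheel (white tab) until the field with two dots does. Leave the grey chest alone: do not touch it.

Things in the scene. Friction and masses are not known exactly. Their poses are not given: they have to be found in the camera images.
- chest: Fixed blue steel chest, 150 (x) x 220 (y) x 85 mm tall. Origin: centre of underside; z up, +x to its back (hinges), -x front (hasp, robot side), +y left seen from the front. Two black thumbwheels, radius 34, 50 wide, half sunk in the lid: axles along y at x=0, z=85, centred at y=+50 (left) and -50 (right). On each, 30 mm to -y, a fixed index post 5 thick, 33 above the lid, red stripe.
- wheel_left (a joint): Angle (rad) of blue chest's left wheel. Orange radial tab, 8 mm thick, 24 wide, centred at chest y=+62, end 58 mm from axle: push it over with shut fingertips; 39 mm above the lid they clear drum and post. 0: tab upright, 3 is up; positive: tab leans to chest's +x; each 0.524 is one number: +0.524 is 4, -0.524 is 2. Stops +-1.1. Friction 3 N at tab end, no detents, stays put. Starts -0.65 to 0.
- wheel_right (a joint): Same for the blue chest's right wheel, white tab centred at chest y=-38 mm; starts 0 to 0.65; -0.524 (tab leaning 30 degrees to the front) is 2. Both wheels: the half to -y of the tab bears fields of dots 30 degrees apart: 1 white, 2 yellow, 3 green, 4 blue, 5 red; the field facing straight up, beside the post, is the number set.
- grey_chest: Grey painted chest, fixed, same size, frame and wheels as the blue one. It stands beside it, to the left or the right. Not to be touched. Its wheels start anywhere.

How it is judged:
At the end, for the whole second after the job is handed in: On the blue chest the left wheel is at 4 (+0.524 rad) and the right wheel at 2 (-0.524 rad), each within 0.21 rad (12 degrees), both at rest (value of joint wheel_left between 0.3136 and 0.7336 rad and value of joint wheel_right between -0.7336 and -0.3136 rad and velocity of joint wheel_left between -0.1 and 0.1 rad/s and velocity of joint wheel_right between -0.1 and 0.1 rad/s); the robot touches nothing.
It fails at once if the grey chest is touched (more than 1 N) (contact force between grey_chest and the fingers above 1 N or contact force between grey_chest and the arm above 1 N).
It also fails if it takes over 40 s, if anything falls off the work surface, if the arm or the gripper's body presses on something with over 40 N, if the wrist force passes 120 N, or if a joint passes its speed limit or range.

### The arm

A 6-joint arm with a two-finger parallel gripper is mounted at the origin on the work surface. World frame = base frame: x ahead of the robot, y to its left, z up, the work surface at z = 0. Lengths are in m, angles in rad, forces in N, time in s.
With the tool pointing down it reaches from about 0.375 to 0.975 m from the base axis. Payload 3.8 kg.
Tool frame: the origin (TCP) lies midway between the tips of the shut fingers; the grasp point (between the pads) lies 19 mm behind it; z points along the fingers, y is the line along which they close (so a half turn about z gives the same grasp; the last joint's range is limited). The gripper opens to 85 mm and grips with 20 to 120 N. Pads are 22 mm wide; open, the fingers measure 114 mm over their backs; the gripper's body (76 mm by 85 mm) begins 54 mm behind the grasp point. The pads swing forward as they close: fully open they stand 13 mm farther back than shut.
Start: joints at [-1.144, 0.264, 1.604, -0, 1.274, -0.037], TCP at [0.302, -0.604, 0.198] pointing down, gripper open.
Joint ranges: [-2.63, 2.63], [-0.94, 2.18], [0.31, 2.57], [-1.31, 4.45], [0, 2.66], [-2.55, 2.55]. Speed limits (rad/s): [2.57, 2.57, 3.14, 3.14, 3.14, 3.14].

### API

Orientations are given as [roll, pitch, yaw] about the fixed x, y, z axes, in that order (R = Rz(yaw) Ry(pitch) Rx(roll)).
In Python, from workcell import read_state, snapshot, hand_in gives the robot as it stands.
- The arm moves only by the tool arm_command, never from a script. Its argument "targets" is a list of rows, each an object of numbers: "wx", "wy", "wz": the turn, a rotation vector about the tool's x, y, z each as a share of pi rad, from -1 to 1; "dx", "dy", "dz": the shift along the tool's x, y, z each as a share of 500 mm, from -1 to 1; "fingers": the closure, from 0 (fully open) to 1 (shut). In form: [{"wx": .., "wy": .., "wz": .., "dx": .., "dy": .., "dz": .., "fingers": ..}, ...]. A call has 1 to 12 rows; each row is the pose to reach, as a shift and turn from the pose commanded when the call began, along the tool's axes at that moment, turning the shorter way round; what a row does not reach only later rows make up. A row lasts 1/10 s, in which the tool goes at most 50 mm and 8.59 degrees, less where a joint would pass 70% of its speed; a pose out of reach is approached as far as the arm can. A call with a number of a shift or a turn outside -1 to 1 is refused whole. A call with a gripper value outside its range is refused whole. The fingers move at their own pace and stop on an object; "grip_force" is the grip in N (left out, the last holds). Time passes only in rows, so rows that repeat a pose let the fingers close. It gives the time, the measured TCP pose, the force, the opening and the grip force at its end, in the units of the state.
- read_state(): the state, without advancing time (a new reading comes with each control period).
- snapshot(name): name is "side" or "top" or "wrist"; returns a dict with "color" (400x640x3 uint8, red, green, blue), "range_z" (400x640 float32, m along the optical axis (not along the pixel's ray), 0 where there is no reading), "fx", "fy", "cx", "cy" (pixels), "rvec" (rotation vector, rad) and "tvec" (3), from world to camera coordinates, as OpenCV has them; the wrist camera has in their place "hand_eye" (4x4, takes a point from camera to tool coordinates, whose origin is the TCP and whose axes are the flange's). Camera axes: x right, y down, z forward; pixel columns grow to the right and rows downward; lengths in m; the calibration is good to about 2 mm. A picture is of the moment at which its call begins: read the wrist's pose just before it.
- hand_in(): hands the job in; it is judged then, once.
The state is a dict: "time_s": time; "joint_positions": joint angles; "qvel": joint speeds; "joint_torque": joint torques, N m; "ee_pos": TCP position; "ee_rot": TCP orientation; "contact_force": force on the tool from outside, world axes, zero at the start; "moment": the same for the moment, N m; "grip_width": finger opening in m; "gripper_force": force on a finger pad.
Only numpy, scipy, OpenCV 4.12 (cv2) and the standard library are available. Lean on these libraries where they do the work, as an engineer would, in place of code of your own. Each camera call takes 0.05 s, during which the arm holds its last target. There are 200 camera calls.

## Working session

There is one attempt and no reset: what is moved stays moved. The work goes in short steps, Python scripts to look and compute and a tool call to move; the robot and the scene stay as the last step left them, time stands still between calls to the robot, and variables do not carry over. Pictures are saved under pics/ and viewed, at most 10 in all, crops included, and the job is handed in when it is done.

Besides the shell and the picture viewer there is one more tool, called by a JSON object that holds its "name" and its "arguments", one argument or row to a line. arm_command: Moves the arm, as the interface text tells. Its arguments: {"type":"object","properties":{"targets":{"type":"array","items":{"type":"object","properties":{"wx":{"type":"number","minimum":-1,"maximum":1},"wy":{"type":"number","minimum":-1,"maximum":1},"wz":{"type":"number","minimum":-1,"maximum":1},"dx":{"type":"number","minimum":-1,"maximum":1},"dy":{"type":"number","minimum":-1,"maximum":1},"dz":{"type":"number","minimum":-1,"maximum":1},"fingers":{"type":"number"}}}},"grip_force":{"type":"number"}},"required":["targets"]}

```bash
mkdir -p pics
cat > h.py <<'E'
import numpy as np, cv2
from workcell import read_state, snapshot, hand_in
def pts(s):
    v,u=np.mgrid[0:400,0:640]; z=s["range_z"]
    c=np.stack([(u-s["cx"])/s["fx"]*z,(v-s["cy"])/s["fy"]*z,z],-1)
    R=cv2.Rodrigues(np.array(s["rvec"],float))[0]
    return (c-np.array(s["tvec"]).ravel())@R, z>0
E
python3 - <<'E'
from h import *
import pickle
print(read_state())
for n in("top","side"):
    s=snapshot(n); pickle.dump(s,open(n+".pkl","wb")); cv2.imwrite(f"pics/{n}.png",s["color"][:,:,::-1])
    R=cv2.Rodrigues(np.array(s["rvec"],float))[0]; print(n,-R.T@np.array(s["tvec"]).ravel(),R[2])
E
```

```text
{'time_s': 0.0, 'joint_positions': array([-1.14392766e+00,  2.64742551e-01,  1.60539394e+00, -1.28183985e-05,
        1.27368658e+00, -3.69319196e-02]), 'qvel': array([ 0.00182634, -0.00136916, -0.00023034, -0.0025675 , -0.00035967,
        0.00165171]), 'joint_torque': array([-2.71282719e-03, -5.15113592e+01, -3.67312503e+01, -3.02959470e-04,
        1.29491184e-02,  9.79857816e-06]), 'ee_pos': array([ 0.30160074, -0.60296668,  0.19685848]), 'ee_rot': array([-3.13936331e+00, -7.01146031e-05,  4.63804271e-01]), 'contact_force': array([-0.1931644 ,  0.11795737,  0.37622403]), 'moment': array([0.01512244, 0.00700997, 0.00041288]), 'gripper_force': 0.0, 'grip_width': 0.08509072058255288}
top [ 0.48599087 -0.02184952  0.86859344] [ 0.05831237  0.04016148 -0.99749021]
side [0.10784533 0.40259058 0.49400972] [ 0.5914381  -0.56306901 -0.57719516]
```

View pics/top.png

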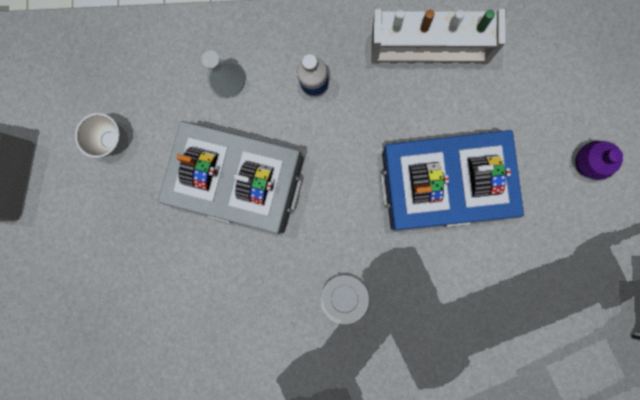

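View pics/side.png

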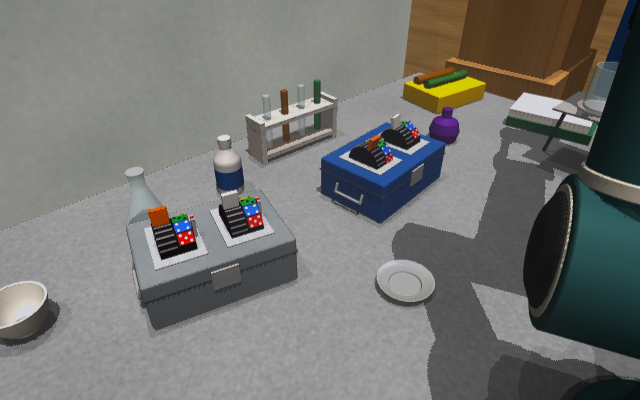

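The top view (up is +x, left is +y) shows the blue chest at about (453,180), with its orange tab at (423,190) leaning to the front and its white tab at (487,168). The grey chest is to its left at (232,178), and both side handles are visible. Next I'll measure the blue chest.

```bash
cat > m.py <<'E'
from h import *
def measure(s,verbose=True):
    P,ok=pts(s); hsv=cv2.cvtColor(s["color"],cv2.COLOR_RGB2HSV); H,S,V=cv2.split(hsv)
    box=np.zeros(H.shape,bool); box[120:240,370:540]=1
    b=box&ok&(H>100)&(H<125)&(S>120)&(abs(P[...,2]-.085)<.012)
    xy=(P[b][:,:2]*1000).astype(np.float32); r=cv2.minAreaRect(xy)
    print("rect",r,"lid z",np.median(P[b][:,2]))
    return P,ok,H,S,V,box,r
E
python3 - <<'E'
from m import *
import pickle
s=pickle.load(open("top.pkl","rb")); P,ok,H,S,V,box,r=measure(s)
c=np.array(r[0])/1000; q=cv2.boxPoints(r); e=[q[1]-q[0],q[2]-q[1]]; l=max(e,key=np.linalg.norm); l=l/np.linalg.norm(l)*np.sign(l[1])
yaw=np.arctan2(-l[0],l[1]); print("c",c,"yaw",yaw)
C,Sn=np.cos(yaw),np.sin(yaw); d=P[...,:2]-c; X=d@[C,Sn]; Y=d@[-Sn,C]; Z=P[...,2]
for n,m in(("or",(H>5)&(H<20)&(S>150)&(abs(Y-.062)<.02)),("wh",(S<60)&(V>120)&(abs(Y+.038)<.02)&(Z>.105))):
    m=m&box&ok&(abs(X)<.07)
    x,y,z=X[m],Y[m],Z[m]; print(n,m.sum())
    for a in sorted(zip(x,y,z),key=lambda t:-t[2])[::6]: print(np.round(np.array(a)*1000), round(float(np.arctan2(a[0],a[2]-.085)),2), round(1000*np.hypot(a[0],a[2]-.085)))
im=cv2.resize(s["color"][125:235,375:530,::-1],None,fx=5,fy=5,interpolation=cv2.INTER_CUBIC); cv2.imwrite("pics/crop.png",im)
s=pickle.load(open("side.pkl","rb"));P,ok=pts(s);g=P[100:330,120:300];k=ok[100:330,120:300]
print("grey max y/x", [ (g[...,i][k&(abs(g[...,2]-.085)<.01)].min(),g[...,i][k&(abs(g[...,2]-.085)<.01)].max()) for i in(0,1)])
E
```

```text
rect ((566.6514282226562, -201.10897827148438), (148.64671325683594, 219.03485107421875), 4.70657205581665) lid z 0.08409144386073152
c [ 0.56665143 -0.20110898] yaw 0.0821451
or 113
[-14.  58. 143.] -0.23 59
[-14.  65. 142.] -0.25 59
[-13.  51. 141.] -0.22 58
[-16.  68. 141.] -0.27 58
[-18.  66. 141.] -0.31 58
[-12.  55. 140.] -0.22 57
[-17.  53. 140.] -0.31 58
[-17.  68. 140.] -0.3 57
[-16.  64. 139.] -0.29 57
[-13.  73. 139.] -0.24 55
[-12.  57. 138.] -0.22 55
[-11.  61. 137.] -0.21 53
[-10.  67. 134.] -0.21 50
[-11.  73. 132.] -0.23 48
[-13.  73. 129.] -0.28 46
[ -8.  64. 126.] -0.2 42
[ -7.  71. 124.] -0.19 39
[ -7.  60. 122.] -0.18 37
[ -6.  67. 118.] -0.17 33
wh 83
[  9. -38. 144.] 0.15 59
[ 11. -35. 143.] 0.18 59
[ 10. -32. 143.] 0.16 58
[  6. -31. 142.] 0.11 58
[  7. -30. 142.] 0.12 57
[ 11. -49. 142.] 0.19 58
[ 10. -42. 141.] 0.18 57
[ 11. -34. 141.] 0.2 57
[ 10. -34. 141.] 0.17 57
[  4. -38. 141.] 0.08 56
[ 10. -31. 140.] 0.18 56
[ 10. -47. 140.] 0.18 56
[  4. -48. 138.] 0.07 53
[ 15. -48. 115.] 0.46 33
grey max y/x [(np.float64(0.4810521896385768), np.float64(0.8624448612004229)), (np.float64(-0.2199021149366218), np.float64(0.3103931257599017))]
```

View pics/crop.png

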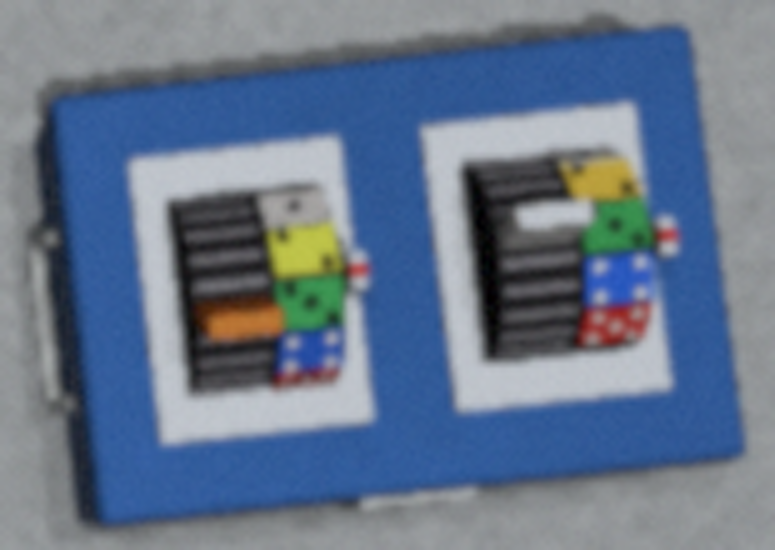

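Measured: chest centre (0.567, -0.201), yaw 0.082. The left wheel is at about -0.27 and the right at about +0.15. First I move to the front of the orange tab, turned to the chest yaw with fingers shut.

{"name": "arm_command", "arguments": {
  "targets": [
    {"dx": 0.769,"dy": -0.644,"dz": 0,"wz": 0.1216,"fingers": 1},
    {"dx": 0.769,"dy": -0.644,"dz": 0,"wz": 0.1216,"fingers": 1},
    {"dx": 0.769,"dy": -0.644,"dz": 0,"wz": 0.1216,"fingers": 1},
    {"dx": 0.769,"dy": -0.644,"dz": 0,"wz": 0.1216,"fingers": 1},
    {"dx": 0.769,"dy": -0.644,"dz": 0,"wz": 0.1216,"fingers": 1},
    {"dx": 0.769,"dy": -0.644,"dz": 0,"wz": 0.1216,"fingers": 1},
    {"dx": 0.769,"dy": -0.644,"dz": 0,"wz": 0.1216,"fingers": 1},
    {"dx": 0.769,"dy": -0.644,"dz": 0,"wz": 0.1216,"fingers": 1},
    {"dx": 0.769,"dy": -0.644,"dz": 0,"wz": 0.1216,"fingers": 1},
    {"dx": 0.769,"dy": -0.644,"dz": 0,"wz": 0.1216,"fingers": 1},
    {"dx": 0.769,"dy": -0.644,"dz": 0,"wz": 0.1216,"fingers": 1},
    {"dx": 0.769,"dy": -0.644,"dz": 0,"wz": 0.1216,"fingers": 1}
  ]
}}

```text
$.targets[0]: bad value
```

{"name": "arm_command", "arguments": {
  "targets": [
    {"wx": 0,"wy": 0,"wz": 0.1216,"dx": 0.769,"dy": -0.644,"dz": 0,"fingers": 1},
    {"wx": 0,"wy": 0,"wz": 0.1216,"dx": 0.769,"dy": -0.644,"dz": 0,"fingers": 1},
    {"wx": 0,"wy": 0,"wz": 0.1216,"dx": 0.769,"dy": -0.644,"dz": 0,"fingers": 1},
    {"wx": 0,"wy": 0,"wz": 0.1216,"dx": 0.769,"dy": -0.644,"dz": 0,"fingers": 1},
    {"wx": 0,"wy": 0,"wz": 0.1216,"dx": 0.769,"dy": -0.644,"dz": 0,"fingers": 1},
    {"wx": 0,"wy": 0,"wz": 0.1216,"dx": 0.769,"dy": -0.644,"dz": 0,"fingers": 1},
    {"wx": 0,"wy": 0,"wz": 0.1216,"dx": 0.769,"dy": -0.644,"dz": 0,"fingers": 1},
    {"wx": 0,"wy": 0,"wz": 0.1216,"dx": 0.769,"dy": -0.644,"dz": 0,"fingers": 1},
    {"wx": 0,"wy": 0,"wz": 0.1216,"dx": 0.769,"dy": -0.644,"dz": 0,"fingers": 1},
    {"wx": 0,"wy": 0,"wz": 0.1216,"dx": 0.769,"dy": -0.644,"dz": 0,"fingers": 1},
    {"wx": 0,"wy": 0,"wz": 0.1216,"dx": 0.769,"dy": -0.644,"dz": 0,"fingers": 1},
    {"wx": 0,"wy": 0,"wz": 0.1216,"dx": 0.769,"dy": -0.644,"dz": 0,"fingers": 1}
  ]
}}

```text
time_s: 1.3
ee_pos: [0.5018, -0.1424, 0.1977]
ee_rot: [3.141, 0.001, 0.085]
contact_force: [-0.6, 0.3, -0.6]
grip_width: -0.0001
gripper_force: 0.0
```

{"name": "arm_command", "arguments": {
  "targets": [
    {"wx": 0,"wy": 0,"wz": 0,"dx": 0,"dy": 0,"dz": 0.08,"fingers": 1},
    {"wx": 0,"wy": 0,"wz": 0,"dx": 0,"dy": 0,"dz": 0.146,"fingers": 1},
    {"wx": 0,"wy": 0,"wz": 0,"dx": 0,"dy": 0,"dz": 0.146,"fingers": 1},
    {"wx": 0,"wy": 0,"wz": 0,"dx": 0.02,"dy": 0,"dz": 0.146,"fingers": 1},
    {"wx": 0,"wy": 0,"wz": 0,"dx": 0.04,"dy": 0,"dz": 0.146,"fingers": 1},
    {"wx": 0,"wy": 0,"wz": 0,"dx": 0.06,"dy": 0,"dz": 0.146,"fingers": 1},
    {"wx": 0,"wy": 0,"wz": 0,"dx": 0.075,"dy": 0,"dz": 0.146,"fingers": 1},
    {"wx": 0,"wy": 0,"wz": 0,"dx": 0.09,"dy": 0,"dz": 0.146,"fingers": 1},
    {"wx": 0,"wy": 0,"wz": 0,"dx": 0.105,"dy": 0,"dz": 0.146,"fingers": 1},
    {"wx": 0,"wy": 0,"wz": 0,"dx": 0.12,"dy": 0,"dz": 0.146,"fingers": 1},
    {"wx": 0,"wy": 0,"wz": 0,"dx": 0.13,"dy": 0,"dz": 0.146,"fingers": 1},
    {"wx": 0,"wy": 0,"wz": 0,"dx": 0.13,"dy": 0,"dz": 0.146,"fingers": 1}
  ]
}}

```text
time_s: 2.5
ee_pos: [0.5672, -0.1383, 0.1251]
ee_rot: [-3.142, -0.0, 0.082]
contact_force: [-0.9, 0.2, 0.4]
grip_width: 0.0003
gripper_force: 0.0
```

{"name": "arm_command", "arguments": {
  "targets": [
    {"wx": 0,"wy": 0,"wz": 0,"dx": -0.03,"dy": 0,"dz": 0,"fingers": 1},
    {"wx": 0,"wy": 0,"wz": 0,"dx": -0.04,"dy": 0,"dz": -0.08,"fingers": 1},
    {"wx": 0,"wy": 0,"wz": 0,"dx": -0.04,"dy": 0,"dz": -0.15,"fingers": 1},
    {"wx": 0,"wy": 0,"wz": 0,"dx": -0.04,"dy": 0,"dz": -0.15,"fingers": 1},
    {"wx": 0,"wy": 0,"wz": 0,"dx": 0.04,"dy": 0.05,"dz": -0.15,"fingers": 1},
    {"wx": 0,"wy": 0,"wz": 0,"dx": 0.1,"dy": 0.12,"dz": -0.15,"fingers": 1},
    {"wx": 0,"wy": 0,"wz": 0,"dx": 0.12,"dy": 0.2,"dz": -0.15,"fingers": 1},
    {"wx": 0,"wy": 0,"wz": 0,"dx": 0.12,"dy": 0.2,"dz": -0.15,"fingers": 1},
    {"wx": 0,"wy": 0,"wz": 0,"dx": 0.12,"dy": 0.2,"dz": -0.07,"fingers": 1},
    {"wx": 0,"wy": 0,"wz": 0,"dx": 0.12,"dy": 0.2,"dz": 0,"fingers": 1},
    {"wx": 0,"wy": 0,"wz": 0,"dx": 0.12,"dy": 0.2,"dz": 0,"fingers": 1}
  ]
}}

```text
time_s: 3.6
ee_pos: [0.6283, -0.2308, 0.118]
ee_rot: [-3.135, 0.012, 0.081]
contact_force: [-1.0, 0.7, -0.3]
grip_width: -0.0002
gripper_force: 0.0
```

{"name": "arm_command", "arguments": {
  "targets": [
    {"wx": 0,"wy": 0,"wz": 0,"dx": 0,"dy": 0,"dz": 0,"fingers": 1},
    {"wx": 0,"wy": 0,"wz": 0,"dx": 0,"dy": 0,"dz": 0,"fingers": 1}
  ]
}}

```text
time_s: 3.8
ee_pos: [0.6356, -0.2334, 0.1277]
ee_rot: [3.14, -0.003, 0.082]
contact_force: [0.3, 0.4, 0.3]
grip_width: -0.0
gripper_force: 0.0
```

{"name": "arm_command", "arguments": {
  "targets": [
    {"wx": 0,"wy": 0,"wz": 0,"dx": -0.02,"dy": 0,"dz": 0,"fingers": 1},
    {"wx": 0,"wy": 0,"wz": 0,"dx": -0.04,"dy": 0,"dz": 0,"fingers": 1},
    {"wx": 0,"wy": 0,"wz": 0,"dx": -0.06,"dy": 0,"dz": 0,"fingers": 1},
    {"wx": 0,"wy": 0,"wz": 0,"dx": -0.075,"dy": 0,"dz": 0,"fingers": 1},
    {"wx": 0,"wy": 0,"wz": 0,"dx": -0.09,"dy": 0,"dz": 0,"fingers": 1},
    {"wx": 0,"wy": 0,"wz": 0,"dx": -0.105,"dy": 0,"dz": 0,"fingers": 1},
    {"wx": 0,"wy": 0,"wz": 0,"dx": -0.12,"dy": 0,"dz": 0,"fingers": 1},
    {"wx": 0,"wy": 0,"wz": 0,"dx": -0.13,"dy": 0,"dz": 0,"fingers": 1},
    {"wx": 0,"wy": 0,"wz": 0,"dx": -0.14,"dy": 0,"dz": 0,"fingers": 1},
    {"wx": 0,"wy": 0,"wz": 0,"dx": -0.14,"dy": 0,"dz": 0,"fingers": 1}
  ]
}}

```text
time_s: 4.8
ee_pos: [0.5642, -0.2389, 0.1251]
ee_rot: [-3.141, 0.0, 0.082]
contact_force: [-0.3, -0.4, 0.0]
grip_width: 0.0002
gripper_force: 0.0
```

{"name": "arm_command", "arguments": {
  "targets": [
    {"wx": 0,"wy": 0,"wz": 0,"dx": 0.03,"dy": 0,"dz": 0,"fingers": 1},
    {"wx": 0,"wy": 0,"wz": 0,"dx": 0.04,"dy": 0,"dz": -0.08,"fingers": 1},
    {"wx": 0,"wy": 0,"wz": 0,"dx": 0.04,"dy": 0,"dz": -0.15,"fingers": 1},
    {"wx": 0,"wy": 0,"wz": 0,"dx": 0.04,"dy": 0,"dz": -0.15,"fingers": 1},
    {"wx": 0,"wy": 0,"wz": 0,"dx": -0.04,"dy": 0.08,"dz": -0.2,"fingers": 1},
    {"wx": 0,"wy": 0,"wz": 0,"dx": -0.14,"dy": 0.16,"dz": -0.2,"fingers": 1},
    {"wx": 0,"wy": 0,"wz": 0,"dx": -0.24,"dy": 0.24,"dz": -0.2,"fingers": 1},
    {"wx": 0,"wy": 0,"wz": 0,"dx": -0.33,"dy": 0.32,"dz": -0.2,"fingers": 1},
    {"wx": 0,"wy": 0,"wz": 0,"dx": -0.4,"dy": 0.4,"dz": -0.2,"fingers": 1},
    {"wx": 0,"wy": 0,"wz": 0,"dx": -0.4,"dy": 0.5,"dz": -0.2,"fingers": 1},
    {"wx": 0,"wy": 0,"wz": 0,"dx": -0.4,"dy": 0.6,"dz": -0.2,"fingers": 1},
    {"wx": 0,"wy": 0,"wz": 0,"dx": -0.4,"dy": 0.6,"dz": -0.2,"fingers": 1}
  ]
}}

```text
time_s: 6.0
ee_pos: [0.3898, -0.5571, 0.2249]
ee_rot: [3.141, -0.001, 0.081]
contact_force: [-0.1, 0.1, 1.3]
grip_width: -0.0001
gripper_force: 0.0
```

Run:
```python
from m import *
s=snapshot("top"); P,ok,H,S,V,box,r=measure(s)
c=np.array([.5667,-.2011]);yaw=.082
C,Sn=np.cos(yaw),np.sin(yaw); d=P[...,:2]-c; X=d@[C,Sn]; Y=d@[-Sn,C]; Z=P[...,2]
for n,m in(("or",(H>5)&(H<20)&(S>150)&(abs(Y-.062)<.02)),("wh",(S<60)&(V>120)&(abs(Y+.038)<.02)&(Z>.11))):
    m=m&box&ok&(abs(X)<.07)
    x,z=X[m],Z[m]-.085; rad=np.hypot(x,z); a=np.arctan2(x,z); t=rad>.052; print(n,m.sum(),t.sum(),np.median(a[t]),a[t].min(),a[t].max())
cv2.imwrite("pics/crop2.png",cv2.resize(s["color"][125:235,375:530,::-1],None,fx=5,fy=5,interpolation=cv2.INTER_CUBIC))
```

```text
rect ((566.7492065429688, -201.6358642578125), (148.79327392578125, 219.83180236816406), 4.773951053619385) lid z 0.08408792455466292
or 107 68 -0.26472621047144185 -0.34048049756259574 -0.2066043136978456
wh 85 76 0.13658807189351568 0.06215694204010128 0.22060627513810657
```

View pics/crop2.png

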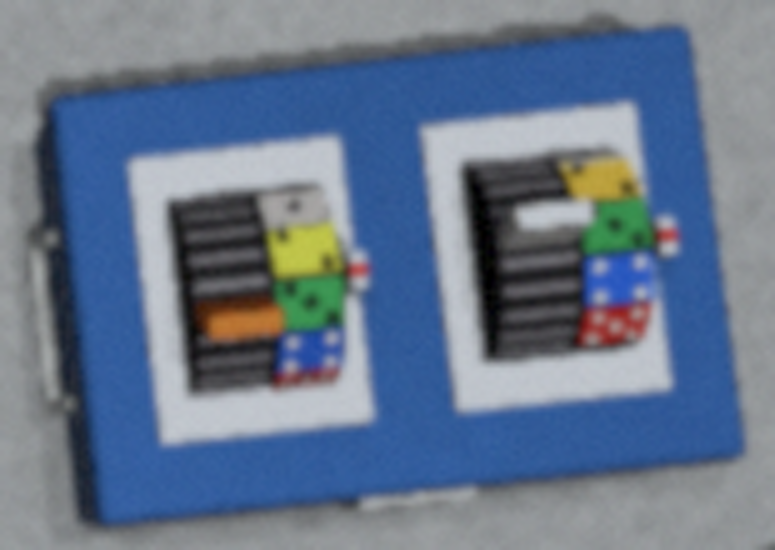

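The second crop shows both tabs unmoved (orange at (240,320), white at (555,215)), and there was no contact force. So the fingers missed the tabs, and one of the frames must be off. I'll go back to the front pose and compare the gripper with the cameras.

{"name": "arm_command", "arguments": {
  "targets": [
    {"wx": 0,"wy": 0,"wz": 0,"dx": 0.291,"dy": -0.805,"dz": 0,"fingers": 1},
    {"wx": 0,"wy": 0,"wz": 0,"dx": 0.291,"dy": -0.805,"dz": 0,"fingers": 1},
    {"wx": 0,"wy": 0,"wz": 0,"dx": 0.291,"dy": -0.805,"dz": 0,"fingers": 1},
    {"wx": 0,"wy": 0,"wz": 0,"dx": 0.291,"dy": -0.805,"dz": 0,"fingers": 1},
    {"wx": 0,"wy": 0,"wz": 0,"dx": 0.291,"dy": -0.805,"dz": 0,"fingers": 1},
    {"wx": 0,"wy": 0,"wz": 0,"dx": 0.291,"dy": -0.805,"dz": 0,"fingers": 1},
    {"wx": 0,"wy": 0,"wz": 0,"dx": 0.291,"dy": -0.805,"dz": 0,"fingers": 1},
    {"wx": 0,"wy": 0,"wz": 0,"dx": 0.291,"dy": -0.805,"dz": 0,"fingers": 1},
    {"wx": 0,"wy": 0,"wz": 0,"dx": 0.291,"dy": -0.805,"dz": 0,"fingers": 1},
    {"wx": 0,"wy": 0,"wz": 0,"dx": 0.291,"dy": -0.805,"dz": 0,"fingers": 1},
    {"wx": 0,"wy": 0,"wz": 0,"dx": 0.291,"dy": -0.805,"dz": 0,"fingers": 1}
  ]
}}

```text
time_s: 7.15
ee_pos: [0.5028, -0.1404, 0.2251]
ee_rot: [3.141, -0.0, 0.084]
contact_force: [-0.4, -0.9, 0.5]
grip_width: 0.0001
gripper_force: 0.0
```

Run:
```python
from m import *
st=read_state(); print(st["ee_pos"],st["ee_rot"])
s=snapshot("side"); im=s["color"][:,:,::-1].copy()
pj=lambda p:cv2.projectPoints(np.array(p,float).reshape(-1,1,3),np.array(s["rvec"],float),np.array(s["tvec"],float),np.array([[s["fx"],0,s["cx"]],[0,s["fy"],s["cy"]],[0,0,1.]]),None)[0].reshape(-1,2)
u=pj(st["ee_pos"])[0]; print("tcp px",u)
R=cv2.Rodrigues(np.array([0,0,.082]))[0]
q=[np.array([.5667,-.2011,0])+R@[x,y,.085] for x,y in((.075,.11),(.075,-.11),(-.075,-.11),(-.075,.11))]
cv2.polylines(im,[pj(q).astype(int)],True,(0,255,255),1); cv2.drawMarker(im,tuple(u.astype(int)),(255,0,255),0,14,1)
cv2.imwrite("pics/side2.png",im)
```

```text
[ 0.50283465 -0.14040624  0.22505538] [ 3.14114532e+00 -3.68673551e-05  8.42262523e-02]
tcp px [397.42362127  99.24693773]
```

View pics/side2.png

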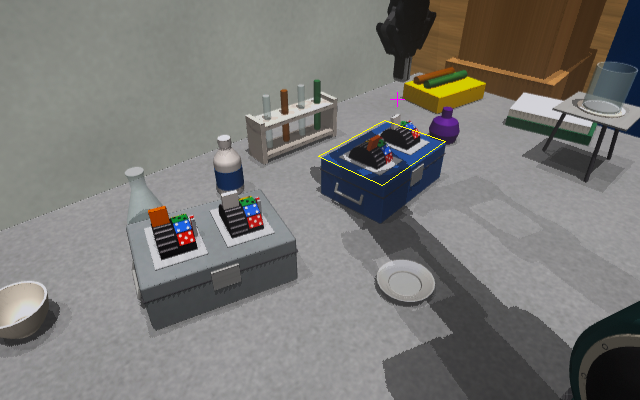

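The chest outline fits both cameras. The real fingertip is at about (401,79), though, while the reported TCP projects to (397,99), so the tip sits well above where the state puts it. I'll measure that offset.

Run:
```python
from m import *
st=read_state(); print(st["ee_pos"]); 
for n in("side","top"):
    s=snapshot(n); P,ok=pts(s); 
    m=ok&(np.linalg.norm(P[...,:2]-st["ee_pos"][:2],axis=-1)<.06)&(P[...,2]>.17)&(P[...,2]<.5)
    v,u=np.nonzero(m); print(n,m.sum())
    if m.sum():
        z=P[m][:,2]; print("min z",np.sort(z)[:20:4]); 
        for a in np.arange(z.min(),z.min()+.08,.008):
            k=m&(P[...,2]>=a)&(P[...,2]<a+.008); p=P[k]
            if len(p): print(np.round(a,3),len(p),np.round(p.min(0),3),np.round(p.max(0),3))
s=snapshot("wrist"); cv2.imwrite("pics/wrist.png",s["color"][:,:,::-1]); print(s["hand_eye"])
```

```text
[ 0.50254856 -0.14120883  0.22500972]
side 2789
min z [0.25745937 0.25812482 0.25881619 0.25917534 0.25952225]
0.257 61 [ 0.489 -0.15   0.257] [ 0.51  -0.129  0.265]
0.265 83 [ 0.489 -0.149  0.266] [ 0.507 -0.127  0.273]
0.273 87 [ 0.489 -0.148  0.274] [ 0.507 -0.126  0.281]
0.281 89 [ 0.487 -0.148  0.282] [ 0.507 -0.127  0.289]
0.289 86 [ 0.488 -0.153  0.29 ] [ 0.506 -0.125  0.297]
0.297 98 [ 0.486 -0.17   0.298] [ 0.511 -0.11   0.305]
0.305 207 [ 0.484 -0.177  0.305] [ 0.51  -0.103  0.313]
0.313 187 [ 0.484 -0.184  0.314] [ 0.51  -0.096  0.321]
0.321 269 [ 0.482 -0.19   0.321] [ 0.509 -0.091  0.329]
0.329 271 [ 0.482 -0.198  0.329] [ 0.509 -0.085  0.337]
0.337 276 [ 0.481 -0.2    0.338] [ 0.507 -0.081  0.345]
top 870
min z [0.30908792 0.31060479 0.31965704 0.32594893 0.32982971]
0.309 7 [ 0.487 -0.119  0.309] [ 0.512 -0.112  0.316]
0.317 4 [ 0.488 -0.116  0.318] [ 0.488 -0.112  0.322]
0.325 21 [ 0.487 -0.11   0.325] [ 0.51  -0.094  0.333]
0.333 12 [ 0.487 -0.104  0.333] [ 0.51  -0.101  0.335]
0.341 130 [ 0.484 -0.101  0.342] [ 0.51  -0.082  0.349]
0.349 179 [ 0.486 -0.103  0.349] [ 0.509 -0.082  0.357]
0.357 79 [ 0.493 -0.103  0.357] [ 0.505 -0.092  0.365]
0.365 70 [ 0.489 -0.107  0.365] [ 0.509 -0.099  0.373]
0.373 43 [ 0.489 -0.107  0.373] [ 0.509 -0.101  0.38 ]
0.381 23 [ 0.486 -0.107  0.382] [ 0.517 -0.104  0.389]
0.389 63 [ 0.478 -0.112  0.389] [ 0.523 -0.104  0.397]
[[-1.09796003e-03 -9.49332514e-01 -3.14271493e-01  8.05064047e-02]
 [ 9.99999295e-01 -9.00341178e-04 -7.73968081e-04 -2.33560364e-04]
 [ 4.51801498e-04 -3.14272121e-01  9.49332834e-01 -1.76716810e-01]
 [ 0.00000000e+00  0.00000000e+00  0.00000000e+00  1.00000000e+00]]
```

View pics/wrist.png

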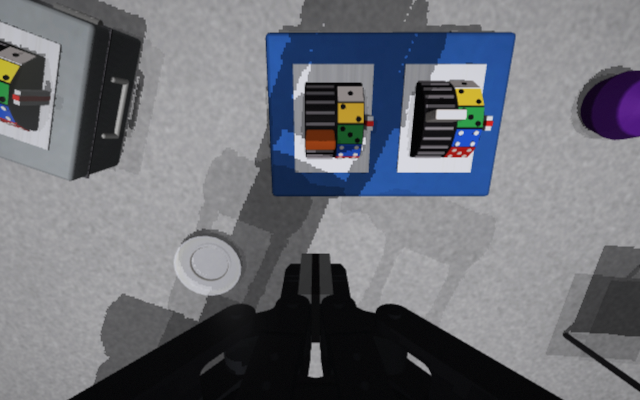

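The wrist view shows the tips in front of the orange tab (tips at (315,255), tab at (320,140)). The side camera puts the real tip 32 mm above the reported TCP, with XY about right. I'll lower part way and check the offset again before pushing.

{"name": "arm_command", "arguments": {
  "targets": [
    {"wx": 0,"wy": 0,"wz": 0,"dx": 0,"dy": 0,"dz": 0.08,"fingers": 1},
    {"wx": 0,"wy": 0,"wz": 0,"dx": 0,"dy": 0,"dz": 0.16,"fingers": 1},
    {"wx": 0,"wy": 0,"wz": 0,"dx": 0,"dy": 0,"dz": 0.24,"fingers": 1},
    {"wx": 0,"wy": 0,"wz": 0,"dx": 0,"dy": 0,"dz": 0.25,"fingers": 1},
    {"wx": 0,"wy": 0,"wz": 0,"dx": 0,"dy": 0,"dz": 0.25,"fingers": 1},
    {"wx": 0,"wy": 0,"wz": 0,"dx": 0,"dy": 0,"dz": 0.25,"fingers": 1}
  ]
}}

```text
time_s: 7.95
ee_pos: [0.5037, -0.1423, 0.1023]
ee_rot: [3.14, -0.003, 0.081]
contact_force: [-0.2, -0.4, 1.1]
grip_width: -0.0002
gripper_force: 0.0
```

Run:
```python
from m import *
st=read_state(); e=st["ee_pos"]; print(e,st["contact_force"]); 
s=snapshot("side"); P,ok=pts(s); V=s["color"].max(-1)
m=ok&(np.linalg.norm(P[...,:2]-e[:2],axis=-1)<.03)&(P[...,2]>.1)&(P[...,2]<.19)
z=P[m][:,2]; print("min z",np.sort(z)[:20:3]); 
for a in np.arange(z.min(),z.min()+.04,.005):
    p=P[m&(P[...,2]>=a)&(P[...,2]<a+.005)]
    if len(p): print(np.round(a,3),len(p),np.round(p.min(0),3),np.round(p.max(0),3))
```

```text
[ 0.50369609 -0.14225307  0.10231826] [-0.22726163 -0.37053472  1.06085053]
min z [0.10004821 0.10058242 0.10080489 0.10149079 0.10208701 0.1022132
 0.10268497]
0.1 28 [ 0.528 -0.156  0.1  ] [ 0.533 -0.129  0.105]
0.105 2 [ 0.533 -0.142  0.106] [ 0.533 -0.136  0.109]
0.135 22 [ 0.489 -0.147  0.135] [ 0.51  -0.135  0.14 ]
0.14 29 [ 0.49  -0.15   0.141] [ 0.507 -0.129  0.145]
```

{"name": "arm_command", "arguments": {
  "targets": [
    {"wx": 0,"wy": 0,"wz": 0,"dx": 0,"dy": 0,"dz": 0.014,"fingers": 1},
    {"wx": 0,"wy": 0,"wz": 0,"dx": 0,"dy": 0,"dz": 0.014,"fingers": 1},
    {"wx": 0,"wy": 0,"wz": 0,"dx": 0.02,"dy": 0,"dz": 0.014,"fingers": 1},
    {"wx": 0,"wy": 0,"wz": 0,"dx": 0.04,"dy": 0,"dz": 0.014,"fingers": 1},
    {"wx": 0,"wy": 0,"wz": 0,"dx": 0.06,"dy": 0,"dz": 0.014,"fingers": 1},
    {"wx": 0,"wy": 0,"wz": 0,"dx": 0.075,"dy": 0,"dz": 0.014,"fingers": 1},
    {"wx": 0,"wy": 0,"wz": 0,"dx": 0.09,"dy": 0,"dz": 0.014,"fingers": 1},
    {"wx": 0,"wy": 0,"wz": 0,"dx": 0.105,"dy": 0,"dz": 0.014,"fingers": 1},
    {"wx": 0,"wy": 0,"wz": 0,"dx": 0.12,"dy": 0,"dz": 0.014,"fingers": 1},
    {"wx": 0,"wy": 0,"wz": 0,"dx": 0.13,"dy": 0,"dz": 0.014,"fingers": 1},
    {"wx": 0,"wy": 0,"wz": 0,"dx": 0.13,"dy": 0,"dz": 0.014,"fingers": 1}
  ]
}}

```text
time_s: 9.1
ee_pos: [0.5671, -0.1356, 0.0924]
ee_rot: [-3.141, 0.001, 0.082]
contact_force: [-1.4, -0.7, -0.3]
grip_width: -0.0002
gripper_force: 0.7
```

{"name": "arm_command", "arguments": {
  "targets": [
    {"wx": 0,"wy": 0,"wz": 0,"dx": -0.03,"dy": 0,"dz": 0,"fingers": 1},
    {"wx": 0,"wy": 0,"wz": 0,"dx": -0.04,"dy": 0,"dz": -0.08,"fingers": 1},
    {"wx": 0,"wy": 0,"wz": 0,"dx": -0.04,"dy": 0,"dz": -0.15,"fingers": 1},
    {"wx": 0,"wy": 0,"wz": 0,"dx": -0.04,"dy": 0,"dz": -0.15,"fingers": 1},
    {"wx": 0,"wy": 0,"wz": 0,"dx": 0.04,"dy": 0.05,"dz": -0.15,"fingers": 1},
    {"wx": 0,"wy": 0,"wz": 0,"dx": 0.1,"dy": 0.12,"dz": -0.15,"fingers": 1},
    {"wx": 0,"wy": 0,"wz": 0,"dx": 0.13,"dy": 0.206,"dz": -0.15,"fingers": 1},
    {"wx": 0,"wy": 0,"wz": 0,"dx": 0.13,"dy": 0.206,"dz": -0.15,"fingers": 1},
    {"wx": 0,"wy": 0,"wz": 0,"dx": 0.13,"dy": 0.206,"dz": -0.07,"fingers": 1},
    {"wx": 0,"wy": 0,"wz": 0,"dx": 0.13,"dy": 0.206,"dz": -0.02,"fingers": 1},
    {"wx": 0,"wy": 0,"wz": 0,"dx": 0.13,"dy": 0.206,"dz": 0,"fingers": 1},
    {"wx": 0,"wy": 0,"wz": 0,"dx": 0.13,"dy": 0.206,"dz": 0,"fingers": 1}
  ]
}}

```text
time_s: 10.3
ee_pos: [0.6387, -0.2321, 0.0909]
ee_rot: [-3.14, 0.003, 0.082]
contact_force: [-1.1, -0.3, -1.0]
grip_width: 0.0004
gripper_force: 0.0
```

{"name": "arm_command", "arguments": {
  "targets": [
    {"wx": 0,"wy": 0,"wz": 0,"dx": 0,"dy": 0,"dz": 0,"fingers": 1},
    {"wx": 0,"wy": 0,"wz": 0,"dx": -0.02,"dy": 0,"dz": 0,"fingers": 1},
    {"wx": 0,"wy": 0,"wz": 0,"dx": -0.04,"dy": 0,"dz": 0,"fingers": 1},
    {"wx": 0,"wy": 0,"wz": 0,"dx": -0.06,"dy": 0,"dz": 0,"fingers": 1},
    {"wx": 0,"wy": 0,"wz": 0,"dx": -0.075,"dy": 0,"dz": 0,"fingers": 1},
    {"wx": 0,"wy": 0,"wz": 0,"dx": -0.09,"dy": 0,"dz": 0,"fingers": 1},
    {"wx": 0,"wy": 0,"wz": 0,"dx": -0.105,"dy": 0,"dz": 0,"fingers": 1},
    {"wx": 0,"wy": 0,"wz": 0,"dx": -0.12,"dy": 0,"dz": 0,"fingers": 1},
    {"wx": 0,"wy": 0,"wz": 0,"dx": -0.13,"dy": 0,"dz": 0,"fingers": 1},
    {"wx": 0,"wy": 0,"wz": 0,"dx": -0.14,"dy": 0,"dz": 0,"fingers": 1},
    {"wx": 0,"wy": 0,"wz": 0,"dx": -0.15,"dy": 0,"dz": 0,"fingers": 1},
    {"wx": 0,"wy": 0,"wz": 0,"dx": -0.15,"dy": 0,"dz": 0,"fingers": 1}
  ]
}}

```text
time_s: 11.5
ee_pos: [0.5642, -0.2394, 0.0926]
ee_rot: [-3.141, 0.002, 0.082]
contact_force: [1.2, -0.3, 0.4]
grip_width: 0.0001
gripper_force: 0.7
```

{"name": "arm_command", "arguments": {
  "targets": [
    {"wx": 0,"wy": 0,"wz": 0,"dx": 0.03,"dy": 0,"dz": 0,"fingers": 1},
    {"wx": 0,"wy": 0,"wz": 0,"dx": 0.04,"dy": 0,"dz": -0.08,"fingers": 1},
    {"wx": 0,"wy": 0,"wz": 0,"dx": 0.04,"dy": 0,"dz": -0.15,"fingers": 1},
    {"wx": 0,"wy": 0,"wz": 0,"dx": 0.04,"dy": 0,"dz": -0.2,"fingers": 1},
    {"wx": 0,"wy": 0,"wz": 0,"dx": -0.04,"dy": 0.08,"dz": -0.25,"fingers": 1},
    {"wx": 0,"wy": 0,"wz": 0,"dx": -0.14,"dy": 0.16,"dz": -0.25,"fingers": 1},
    {"wx": 0,"wy": 0,"wz": 0,"dx": -0.24,"dy": 0.24,"dz": -0.25,"fingers": 1},
    {"wx": 0,"wy": 0,"wz": 0,"dx": -0.33,"dy": 0.32,"dz": -0.25,"fingers": 1},
    {"wx": 0,"wy": 0,"wz": 0,"dx": -0.4,"dy": 0.4,"dz": -0.25,"fingers": 1},
    {"wx": 0,"wy": 0,"wz": 0,"dx": -0.4,"dy": 0.5,"dz": -0.25,"fingers": 1},
    {"wx": 0,"wy": 0,"wz": 0,"dx": -0.4,"dy": 0.6,"dz": -0.25,"fingers": 1},
    {"wx": 0,"wy": 0,"wz": 0,"dx": -0.4,"dy": 0.6,"dz": -0.25,"fingers": 1}
  ]
}}

```text
time_s: 12.7
ee_pos: [0.3893, -0.5569, 0.2176]
ee_rot: [-3.14, 0.001, 0.081]
contact_force: [0.1, 0.2, -0.1]
grip_width: 0.0003
gripper_force: 0.0
```

```bash
cat > c.py <<'E'
from m import *
import sys
s=snapshot("top"); P,ok,H,S,V,box,r=measure(s)
c=np.array([.5667,-.2011]);yaw=.082
C,Sn=np.cos(yaw),np.sin(yaw); d=P[...,:2]-c; X=d@[C,Sn]; Y=d@[-Sn,C]; Z=P[...,2]
for n,m in(("or",(H>5)&(H<20)&(S>150)&(abs(Y-.062)<.02)),("wh",(S<60)&(V>120)&(abs(Y+.038)<.02)&(Z>.11))):
    m=m&box&ok&(abs(X)<.07)
    x,z=X[m],Z[m]-.085; rad=np.hypot(x,z); a=np.arctan2(x,z); t=rad>.052; print(n,m.sum(),t.sum(),np.median(a[t]),a[t].min(),a[t].max())
cv2.imwrite(sys.argv[1],cv2.resize(s["color"][125:235,375:530,::-1],None,fx=5,fy=5,interpolation=cv2.INTER_CUBIC))
E
python3 c.py pics/crop3.png
```

```text
rect ((566.6775512695312, -201.2933807373047), (148.62510681152344, 219.3763885498047), 4.765395641326904) lid z 0.08406201392424845
or 181 77 0.39799141106043573 0.34420881576929896 0.4905198332935561
wh 98 80 -0.4420167584917484 -0.527427041914673 -0.3791150817291869
```

View pics/crop3.png

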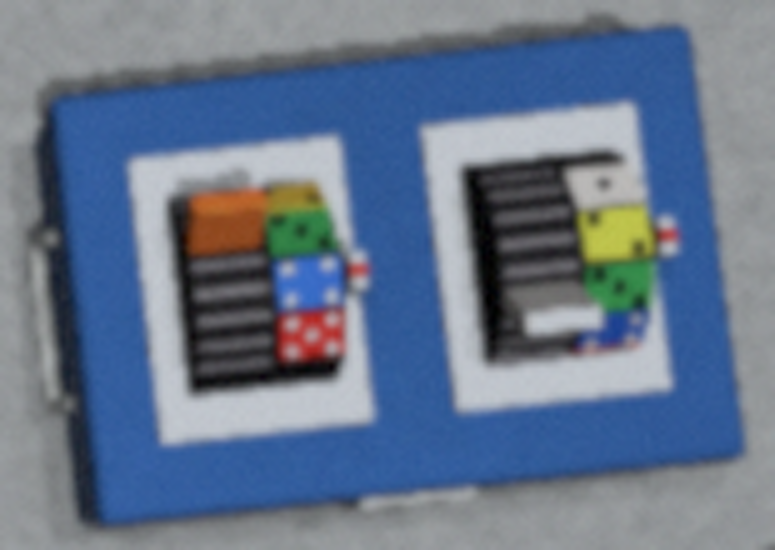

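The crop shows both tabs over: orange at (228,215) with the blue 4 field at the post, and white at (560,318) with the yellow 2 field at the post. Left reads about +0.41 and right about -0.44. Both are in tolerance, but the left margin is thin, so I'll push it about 5 mm further.

{"name": "arm_command", "arguments": {
  "targets": [
    {"wx": 0,"wy": 0,"wz": 0,"dx": 0.291,"dy": -0.807,"dz": 0,"fingers": 1},
    {"wx": 0,"wy": 0,"wz": 0,"dx": 0.291,"dy": -0.807,"dz": 0,"fingers": 1},
    {"wx": 0,"wy": 0,"wz": 0,"dx": 0.291,"dy": -0.807,"dz": 0,"fingers": 1},
    {"wx": 0,"wy": 0,"wz": 0,"dx": 0.291,"dy": -0.807,"dz": 0,"fingers": 1},
    {"wx": 0,"wy": 0,"wz": 0,"dx": 0.291,"dy": -0.807,"dz": 0,"fingers": 1},
    {"wx": 0,"wy": 0,"wz": 0,"dx": 0.291,"dy": -0.807,"dz": 0,"fingers": 1},
    {"wx": 0,"wy": 0,"wz": 0,"dx": 0.291,"dy": -0.807,"dz": 0,"fingers": 1},
    {"wx": 0,"wy": 0,"wz": 0,"dx": 0.291,"dy": -0.807,"dz": 0,"fingers": 1},
    {"wx": 0,"wy": 0,"wz": 0,"dx": 0.291,"dy": -0.807,"dz": 0,"fingers": 1},
    {"wx": 0,"wy": 0,"wz": 0,"dx": 0.291,"dy": -0.807,"dz": 0,"fingers": 1},
    {"wx": 0,"wy": 0,"wz": 0,"dx": 0.291,"dy": -0.807,"dz": 0,"fingers": 1},
    {"wx": 0,"wy": 0,"wz": 0,"dx": 0.291,"dy": -0.807,"dz": 0,"fingers": 1}
  ]
}}

```text
time_s: 13.95
ee_pos: [0.5023, -0.1412, 0.2179]
ee_rot: [3.141, 0.001, 0.082]
contact_force: [0.3, 0.1, -0.6]
grip_width: -0.0
gripper_force: 0.0
```

{"name": "arm_command", "arguments": {
  "targets": [
    {"wx": 0,"wy": 0,"wz": 0,"dx": 0,"dy": 0,"dz": 0.08,"fingers": 1},
    {"wx": 0,"wy": 0,"wz": 0,"dx": 0,"dy": 0,"dz": 0.16,"fingers": 1},
    {"wx": 0,"wy": 0,"wz": 0,"dx": 0,"dy": 0,"dz": 0.22,"fingers": 1},
    {"wx": 0,"wy": 0,"wz": 0,"dx": 0,"dy": 0,"dz": 0.25,"fingers": 1},
    {"wx": 0,"wy": 0,"wz": 0,"dx": 0,"dy": 0,"dz": 0.25,"fingers": 1},
    {"wx": 0,"wy": 0,"wz": 0,"dx": 0.04,"dy": 0,"dz": 0.25,"fingers": 1},
    {"wx": 0,"wy": 0,"wz": 0,"dx": 0.08,"dy": 0,"dz": 0.25,"fingers": 1},
    {"wx": 0,"wy": 0,"wz": 0,"dx": 0.11,"dy": 0,"dz": 0.25,"fingers": 1},
    {"wx": 0,"wy": 0,"wz": 0,"dx": 0.125,"dy": 0,"dz": 0.25,"fingers": 1},
    {"wx": 0,"wy": 0,"wz": 0,"dx": 0.135,"dy": 0,"dz": 0.25,"fingers": 1},
    {"wx": 0,"wy": 0,"wz": 0,"dx": 0.142,"dy": 0,"dz": 0.25,"fingers": 1},
    {"wx": 0,"wy": 0,"wz": 0,"dx": 0.142,"dy": 0,"dz": 0.25,"fingers": 1}
  ]
}}

```text
time_s: 15.15
ee_pos: [0.5728, -0.1352, 0.0931]
ee_rot: [3.141, 0.001, 0.082]
contact_force: [-1.0, -2.4, 1.2]
grip_width: -0.0002
gripper_force: 1.1
```

{"name": "arm_command", "arguments": {
  "targets": [
    {"wx": 0,"wy": 0,"wz": 0,"dx": -0.03,"dy": 0,"dz": 0,"fingers": 1},
    {"wx": 0,"wy": 0,"wz": 0,"dx": -0.04,"dy": 0,"dz": -0.08,"fingers": 1},
    {"wx": 0,"wy": 0,"wz": 0,"dx": -0.08,"dy": 0,"dz": -0.16,"fingers": 1},
    {"wx": 0,"wy": 0,"wz": 0,"dx": -0.14,"dy": 0,"dz": -0.25,"fingers": 1},
    {"wx": 0,"wy": 0,"wz": 0,"dx": -0.22,"dy": 0.05,"dz": -0.25,"fingers": 1},
    {"wx": 0,"wy": 0,"wz": 0,"dx": -0.3,"dy": 0.12,"dz": -0.25,"fingers": 1},
    {"wx": 0,"wy": 0,"wz": 0,"dx": -0.36,"dy": 0.2,"dz": -0.25,"fingers": 1},
    {"wx": 0,"wy": 0,"wz": 0,"dx": -0.36,"dy": 0.3,"dz": -0.25,"fingers": 1},
    {"wx": 0,"wy": 0,"wz": 0,"dx": -0.36,"dy": 0.4,"dz": -0.25,"fingers": 1},
    {"wx": 0,"wy": 0,"wz": 0,"dx": -0.36,"dy": 0.5,"dz": -0.25,"fingers": 1},
    {"wx": 0,"wy": 0,"wz": 0,"dx": -0.36,"dy": 0.6,"dz": -0.25,"fingers": 1},
    {"wx": 0,"wy": 0,"wz": 0,"dx": -0.36,"dy": 0.7,"dz": -0.25,"fingers": 1}
  ]
}}

```text
time_s: 16.35
ee_pos: [0.4223, -0.4976, 0.2183]
ee_rot: [3.142, -0.002, 0.081]
contact_force: [0.2, 0.2, -0.4]
grip_width: 0.0003
gripper_force: 0.0
```

```bash
python3 c.py pics/crop4.png
```

```text
rect ((566.71923828125, -201.33758544921875), (148.80386352539062, 219.20468139648438), 4.727110862731934) lid z 0.08404833257113953
or 190 77 0.48591655572575326 0.44125114242580316 0.5912617704911861
wh 102 80 -0.4424119110679081 -0.5387940886470073 -0.38226438705861976
```

Left now reads about +0.50 and right about -0.45, so both are well inside tolerance and the arm is clear. Handing in.

```bash
python3 -c "
from workcell import hand_in; print(hand_in())"
```

```text
the job is handed in; nothing more can be done
None
```

I set the blue chest to 4-2 and handed it in: by the top camera the left wheel is at about +0.49 rad and the right at about -0.44 rad, and I kept the arm clear of the grey chest; the hand-in gave no verdict.

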